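Set the inspection stand to working height and focus index

ROBOT

A 6-joint arm with a two-finger parallel gripper is mounted at the origin on a cart in front of the work surface, level with it; the furniture and walls round the work are solid. World frame = base frame: x ahead of the robot, y to its left, z up, the work surface at z = 0. Lengths are in mm, angles in rad, forces in N, time in s.
With the tool pointing down it reaches from about 350 to 875 mm from the base axis. Payload 4.2 kg.
Tool frame: the origin (TCP) lies on the mounting face of the last link; the fingertips stand 173 mm ahead of it and the grasp point (between the pads) lies 155 mm ahead of it; z points along the fingers, y is the direction in which the jaws open and shut (so a half turn about z gives the same grasp; the last joint's range is limited). The gripper opens to 85 mm and grips with 20 to 120 N. Pads are 22 mm wide; open, the fingers measure 114 mm over their backs; the gripper's body (76 mm by 85 mm) begins 54 mm behind the grasp point. The pads swing forward as they close: fully open they stand 13 mm farther back than shut.
Start: joints at [1.421, 0.385, 0.008, 0, -1.194, -0.259], TCP at [248.41, 573.492, 404.712] pointing down, gripper open.
Joint ranges: [-3.14, 3.14], [-1.21, 2.06], [-1.07, 1.41], [-3.16, 2.05], [-2.99, -0.16], [-3.1, 3.1]. Speed limits (rad/s): [2.79, 2.79, 3.14, 3.14, 3.14, 3.14].

INTERFACE

Orientations are given as a unit quaternion [x, y, z, w].
In Python, from bench import arm gives the robot as it stands. The module is installed in compiled form; this text tells all that it offers.
- The arm moves only by the tool play_rows, never from a script. Its argument "moves" is a list of rows, each a list of 3 entries, a list of its own where there are three numbers: the shift along the world's x, y, z in units of 30 cm (1.0 is 30 cm), then the turn about the world's z in units of 30 degrees (1.0 is 30 degrees), then the gripper's target within -1 to 1 (shut at 1, half-way at 0, fully open at -1). In form: [[[x, y, z], turn, jaw], ...]. A call has 1 to 12 rows; each row is the pose to reach, as a shift and turn from the pose measured when the call began; what a row does not reach only later rows make up. A row lasts 1/8 s, in which the tool goes at most 62.5 mm and 10.7 degrees, less where a joint would pass 70% of its speed; a pose out of reach is approached as far as the arm can. A call with a number of a shift or a turn outside -1 to 1 is refused whole. A call with a gripper value outside its range is refused whole. The fingers move at their own pace and stop on an object; the grip force is fixed at half the most. Time passes only in rows, so rows that repeat a pose let the fingers close. It gives the time, the measured TCP pose, the force and the opening at its end, in the units of the state.
- arm.read_state(): the state, without advancing time (a new reading comes with each control period).
- arm.get_image(name): name is "scene" or "top"; returns a dict with "pixels" (480x640x3 uint8, red, green, blue), "vfov" (degrees; the focal length in pixels is half the picture's height over the tangent of half this angle, whatever the lens; pixels are square), "cx", "cy" (the principal point, pixels), "xyz" and "rotation" of the camera in the world. Camera axes: x right, y up, looking along -z (the intrinsics and any distortion apply to the point x, -y, -z); pixel columns grow to the right and rows downward; lengths in mm; the calibration is good to about 2 mm. A picture is of the moment at which its call begins. There is no depth.
- arm.job_done(): hands the job in, once; it reports no verdict.
Trained networks look in a picture, given as the dict that the camera call returned (one of the last four; its "shot" number tells which), for a name from the list of things; names that differ only in an ending like _2 or _b are one class to them, and where a whole thing is asked for, a point or a joint stands for the part that bears it (a point fixed in the world has none). Each returns a list of dicts, best first, with "conf" (0 to 1); they miss things now and then, are a little off and sometimes report something else, mostly with a low value. They report only what shows in the picture. A call takes as long as a camera call.
- arm.look_for(name, picture): "centre" ([x, y, z] in mm, in world coordinates, good to about 4 mm: the middle of the surface that is visible of it).
The state is a dict: "clock": time; "joints": joint angles; "joint_vel": joint speeds; "joint_efforts": joint torques, N m; "position": TCP position; "ee_rot": TCP orientation; "contact_force": force on the tool from outside, world axes, zero at the start; "wrist_torque": the same for the moment, N m; "gripper_width": finger opening in mm.
Only numpy, scipy, OpenCV 4.12 (cv2) and the standard library are available. Lean on these libraries where they do the work, as an engineer would, in place of code of your own. Each camera call takes 0.05 s, during which the arm holds its last target.

TASK

Set the inspection stand for the claw lying on its stage: squeeze the two grip bars together to free the ratchet, bring the head down to the third notch from the bottom and leave the pawl locked in it; also turn the black focus collar below the eyepiece until its long white line stands in line with the white index mark on the eyepiece shoulder. Leave the claw and the things around the stand where they are.

Things in the scene. Friction and masses are not known exactly. Their poses are not given: they have to be found in the camera images.
- inspection_stand: Grey stand fixed to the table. Origin: on the table under the column's axis; x to the far side, y to the left as seen from the robot. Base 170 x 280 mm, top 22 mm up, round white stage (88 mm) at y = 80 mm. Column 22 x 30 mm on the axis, top 233 mm up, with nine steel rack teeth 9 mm apart on its -x face, flat on top, sloping below.
- head (a joint): Height of the sliding head, m: 0 = pawl in the lowest of nine notches, 0.009 more per notch, third notch = 0.018; range -0.003 to 0.080. Starts in notch 6, 7, 8 or 9. 0.55 to 0.75 kg, 1 N friction. It hangs on the pawl; with the pawl freed and nobody holding, it sinks at once. Unsqueezed, a pull up of about 20 N clicks it past the pawl.
- release_bar (a joint): Travel of the release bar and pawl (one sprung part) towards the stand's -x, m: 0 = pawl fully in the rack, 0.007 = squeezed home; the pawl clears the teeth from 0.003. The spring pushes back with 7 N at 0, 10 N at 0.007.
- squeeze_grip (a point): On the head, midway between the axes of two level bars along the stand's y, 14 mm thick, axes 40 mm apart (54 mm over both; 47 squeezed home, their middle then at x = -3.5 mm). Black rubber bar at x = -20 mm is fixed, bare steel bar at x = +20 mm is the release bar. This point: y = -95 mm; bars free from y = -45 to -138 mm. 133 mm above the table at notch 3. Axes as the stand's.
- focus_collar (a joint): Angle of the focus collar about the vertical, rad: 0 = its long white line in line with the index mark; positive is counter-clockwise from above. Range -0.5 to 3.3; starts at 1.75 to 3.0, so turn it clockwise. Drag about 0.12 N m; it stays where it is left.
- collar_centre (a point): Centre of the focus collar on the tube's vertical axis (stand y = 80 mm), half-way up; rides with the head, 243 mm above the table at notch 3. Black knurled ring, 58 mm diameter, 24 mm high, with short grey ticks and one long white line. Below it only the 50 mm tube for 75 mm; above it the eyepiece, 41 then 27 mm wide, up to 25 mm above this point. Axes as the stand's.
- index_mark (a point): Outer end of the index mark, a white radial bar 4 mm wide on top of the eyepiece shoulder, which does not turn; on the stand's -x side, 20.5 mm from the tube's axis. Rides with the head.
- collar_line (a point): Middle of the long white line (4 mm wide) on the collar's top face, 25 mm from the tube's axis; turns with the collar.
- claw_centre (a point): Dark claw, 26 x 58 x 15 mm, loose on the white stage under the tube; centre, half-way up. Not to be disturbed.
- white_jar_centre (a point): White screw-top jar, 68 mm wide, 66 mm high, behind the stand; centre, half-way up. Bystander.
- slide_box_centre (a point): Blue box, 68 x 90 x 36 mm, to the right of the stand; centre, half-way up. Bystander.
- pin_tin_centre (a point): Round tin with green lid, 67 mm wide, 25 mm high, behind the stand; centre, half-way up. Bystander.

How it is judged:
By the outcome, as a careful person would: the job done as asked, in the order asked, and still so for the second after the job is handed in, with the robot touching nothing.
It also fails if it takes over 61 s, if anything falls off the work surface, if the arm or the gripper's body presses on something with over 40 N, if the wrist force passes 120 N, or if a joint passes its speed limit or range.

## Working session

There is one attempt and no reset: what is moved stays moved. The work goes in short steps, Python scripts to look and compute and a tool call to move; the robot and the scene stay as the last step left them, time stands still between calls to the robot, and variables do not carry over. Pictures are saved under pics/ and viewed, and the job is handed in when it is done.

Besides the shell and the picture viewer there is one more tool, called after "Emit:" as name([rows], argument=value, ...), one row to a line, values as JSON. play_rows: Moves the arm, as the interface text tells. Shifts and turns lie within -1 to 1; 1 stands for 30 cm of shift or 30 degrees of turn. Its arguments: {"type":"object","properties":{"moves":{"type":"array"}},"required":["moves"]}

```bash
mkdir -p pics; ls; cat > h.py <<'E'
import numpy as np, cv2
from bench import arm
def f(im): return 240/np.tan(np.radians(im['vfov'])/2)
def R(im):
    r=np.array(im['rotation'],float)
    if r.shape==(3,3): return r
    from scipy.spatial.transform import Rotation
    return Rotation.from_quat(r).as_matrix()
def proj(im,p):
    c=R(im).T@(np.array(p,float)-np.array(im['xyz']))
    return im['cx']+f(im)*c[0]/-c[2], im['cy']+f(im)*-c[1]/-c[2]
def ray(im,u,v):
    d=np.array([(u-im['cx'])/f(im),-(v-im['cy'])/f(im),-1.]); return np.array(im['xyz'],float),R(im)@d
def atz(im,u,v,z):
    o,d=ray(im,u,v); return o+d*(z-o[2])/d[2]
def save(im,n): cv2.imwrite('pics/'+n,cv2.cvtColor(im['pixels'],cv2.COLOR_RGB2BGR))
E
python3 - <<'E'
from h import *
print(arm.read_state())
for n in ['scene','top']:
    im=arm.get_image(n); save(im,n+'0.png'); print({k:v for k,v in im.items() if k!='pixels'})
    for t in ['inspection_stand','head','squeeze_grip','focus_collar','collar_centre','index_mark','collar_line','release_bar','claw_centre','white_jar_centre','slide_box_centre','pin_tin_centre']:
        print(t,[(np.round(d['centre'],1).tolist(),round(d['conf'],2)) for d in arm.look_for(t,im)][:2])
E
```

```text
pics
{'clock': 0.0, 'joints': array([ 1.42064365e+00,  3.85525718e-01,  6.63718840e-03, -5.05166769e-04,
       -1.19397250e+00, -2.58620143e-01]), 'joint_vel': array([ 0.00018423, -0.00052728,  0.0013644 , -0.0001824 , -0.00054855,
        0.00051289]), 'joint_efforts': array([-3.10170662e-04, -3.92297244e+01,  1.88399220e+01,  4.18604851e+00,
       -4.63473931e-03,  7.07618412e-06]), 'position': array([248.2999931 , 573.33451031, 403.64332514]), 'ee_rot': array([ 9.79166240e-01, -2.03057512e-01, -1.78459613e-04,  1.04355865e-03]), 'contact_force': array([-0.96358948, -0.3855433 , -0.03098833]), 'wrist_torque': array([0.02225429, 0.04164464, 0.0379583 ]), 'gripper_width': 84.92515603197367}
{'vfov': 57.85534064029475, 'cx': 317.67422682594054, 'cy': 241.80655390164586, 'xyz': array([263.28648583, 217.39332928, 692.48552945]), 'rotation': array([-0.12087114,  0.42190759,  0.85859233, -0.26495918]), 'shot': 1}
inspection_stand [([544.6, -217.6, 26.7], 0.78), ([531.2, -560.0, 33.0], 0.51)]
head [([547.0, -177.9, 206.1], 0.63)]
squeeze_grip [([552.7, -181.4, 209.2], 0.88)]
focus_collar
[... 626 characters left out ...]
3213918,  0.04858627,  0.70974706, -0.70204384]), 'shot': 2}
inspection_stand [([563.1, -264.8, 22.1], 0.86)]
head [([553.7, -232.1, 207.8], 0.62)]
squeeze_grip [([551.6, -231.4, 206.8], 0.65)]
focus_collar [([540.5, -577.0, 34.5], 0.73), ([565.1, -193.4, 311.5], 0.63)]
collar_centre [([550.6, -235.5, 212.0], 0.8)]
index_mark [([551.7, -238.1, 208.7], 0.75)]
collar_line [([563.1, -187.1, 311.8], 0.79)]
release_bar [([548.9, -325.1, 194.0], 0.94), ([537.1, -580.6, 30.2], 0.54)]
claw_centre [([549.2, -237.1, 213.6], 0.18)]
white_jar_centre [([770.4, -141.6, 64.1], 0.8)]
slide_box_centre [([534.7, -575.8, 37.2], 0.67)]
pin_tin_centre [([736.7, -262.2, 24.5], 0.9), ([537.2, -578.1, 36.5], 0.66)]
```

View pics/scene0.png

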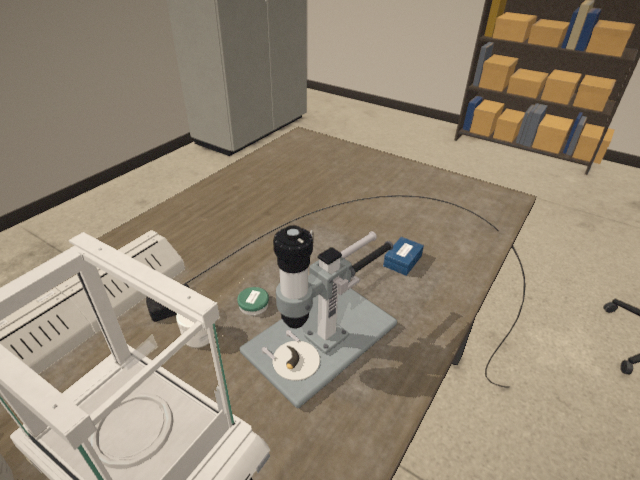

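View pics/top0.png

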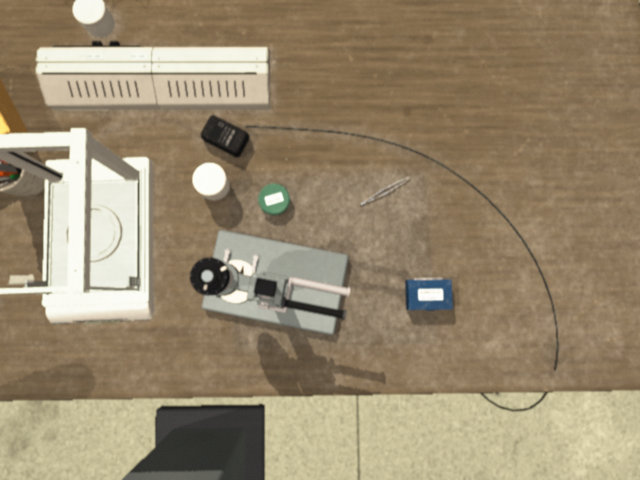

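```bash
python3 - <<'E'
import cv2
a=cv2.imread('pics/top0.png')[220:345,180:370]; cv2.imwrite('pics/t0z.png',cv2.resize(a,None,fx=4.2,fy=4.2,interpolation=cv2.INTER_CUBIC))
a=cv2.imread('pics/scene0.png')[215:410,225:435]; cv2.imwrite('pics/s0z.png',cv2.resize(a,None,fx=3,fy=3,interpolation=cv2.INTER_CUBIC))
E
```

```text
(no output)
```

View pics/t0z.png

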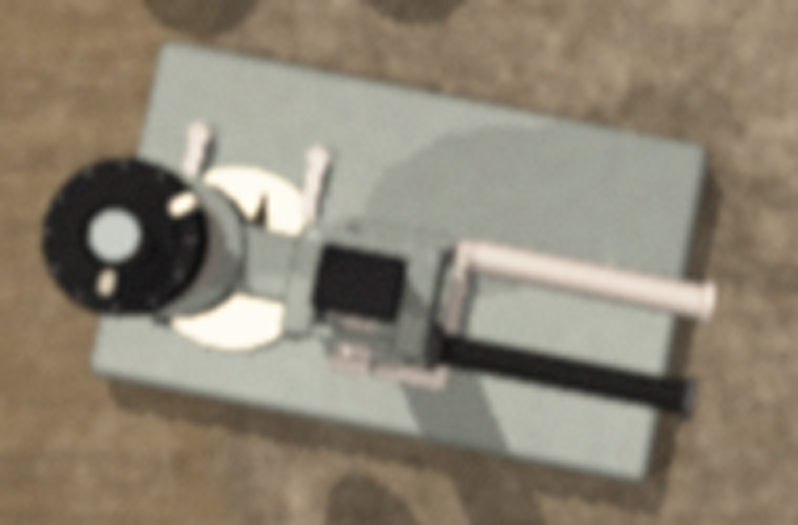

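View pics/s0z.png

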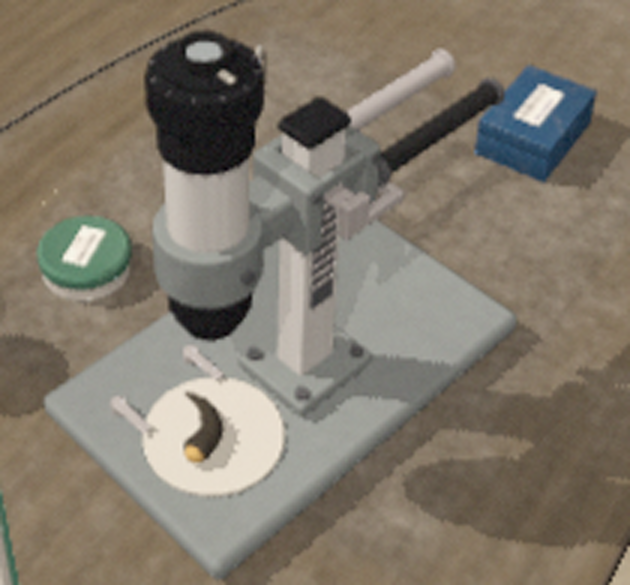

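```bash
cat > fit.py <<'E'
from h import *
import pickle
from scipy.optimize import least_squares
T=dict(pickle.load(open('t.pkl','rb'))) if 0 else None
E
python3 - <<'E'
from h import *
from scipy.optimize import least_squares
S=arm.get_image('scene'); T=arm.get_image('top')
import pickle; pickle.dump((S,T),open('im0.pkl','wb'))
t=lambda u,v:(u/4.2+180-.4,v/4.2+220-.4); s=lambda u,v:(u/3+225-.33,v/3+215-.33)
for q in [(165,45),(703,148),(645,478),(95,372)]: print('base',atz(T,*t(*q),22).round(1))
for q in [(45,400),(515,320),(220,578)]: print('baseS',atz(S,*s(*q),22).round(1))
# obs: (im,px,stand pt (x,y,z), rides)
O=[]
for q,p in [((165,45),(85,140)),((703,148),(85,-140)),((645,478),(-85,-140)),((95,372),(-85,140))]: O.append((T,t(*q),(*p,22),0))
for q,p in [((45,400),(85,140)),((515,320),(-85,-140)),((220,578),(-85,140))]: O.append((S,s(*q),(*p,22),0))
O.append((T,t(115,235),(0,80,268-18),1)); O.append((S,s(205,52),(0,80,268-18),1))
def w(p,pt,r):
    c,sn=np.cos(p[2]),np.sin(p[2]); return [p[0]+c*pt[0]-sn*pt[1],p[1]+sn*pt[0]+c*pt[1],pt[2]+(p[3] if r else 0)]
def res(p): return np.concatenate([np.array(proj(i,w(p,pt,r)))-q for i,q,pt,r in O])
r=least_squares(res,[555,-265,0,60]); print(r.x,np.degrees(r.x[2]),r.fun.reshape(-1,2).round(1).tolist())
p=r.x
print('col top',proj(T,w(p,(0,0,233),0)),proj(S,w(p,(0,0,233),0)))
# notch check: bars
for b,x in (('steel',20),('black',-20)):
  for y in(-45,-138): print(b,y,'T',((np.array(proj(T,w(p,(x,y,133-18),1)))-[180,220])*4.2).round(),'S',((np.array(proj(S,w(p,(x,y,133-18),1)))-[225,215])*3).round())
# frame height from triangulation
def tri(a,b):
    o1,d1=ray(S,*a);o2,d2=ray(T,*b);A=np.c_[d1,-d2];k=np.linalg.lstsq(A,o2-o1,rcond=None)[0];return (o1+k[0]*d1).round(),(o2+k[1]*d2).round()
for a in [(215,312),(80,238)]:
  for b in [(68,320),(88,320),(68,133),(88,133)]: print(a,b,*tri(a,b))
E
```

```text
base [ 675.1 -145.5   22. ]
base [ 620.9 -413.2   22. ]
base [ 459.2 -381.8   22. ]
base [ 514.  -113.1   22. ]
baseS [ 671.9 -144.3   22. ]
baseS [ 454.8 -375.8   22. ]
baseS [ 507.9 -107.    22. ]
[ 5.62267378e+02 -2.62718452e+02 -1.90088617e-01  6.36715462e+01] -10.891275477655217 [[-2.0, 1.4], [1.5, 0.7], [1.2, 3.4], [-2.0, 4.3], [-1.2, 1.0], [2.9, -2.0], [2.0, -0.2], [2.2, -5.5], [-5.0, -0.1]]
col top (np.float64(266.4537531552265), np.float64(281.04080247470125)) (np.float64(324.6996739254255), np.float64(250.7558801731645))
steel -45 T [488. 232.] S [324. 129.]
steel -138 T [706. 271.] S [422.  65.]
black -45 T [471. 326.] S [373. 160.]
black -138 T [689. 366.] S [470.  92.]
(215, 312) (68, 320) [522.  15. 354.] [508.   4. 350.]
(215, 312) (88, 320) [533.   5. 339.] [507. -15. 331.]
(215, 312) (68, 133) [604. -49. 247.] [781.  21. 341.]
(215, 312) (88, 133) [622. -64. 223.] [791.   5. 310.]
(80, 238) (68, 320) [590.  85. 466.] [511. -27. 416.]
(80, 238) (88, 320) [599.  81. 460.] [510. -48. 407.]
(80, 238) (68, 133) [772.  11. 339.] [779.  19. 345.]
(80, 238) (88, 133) [791.   4. 327.] [786.  -1. 323.]
```

```bash
cat > pose.py <<'E'
from h import *
import pickle
from scipy.optimize import least_squares
S,T=pickle.load(open('im0.pkl','rb'))
t=lambda u,v:(u/4.2+180-.4,v/4.2+220-.4); s=lambda u,v:(u/3+225-.33,v/3+215-.33)
O=[]
# 0 fixed,1 head,2 base
for q,p in [((165,45),(83,137)),((703,148),(83,-137)),((645,478),(-83,-137)),((95,372),(-83,137))]: O.append((T,t(*q),(*p,22),2))
for q,p in [((45,400),(83,137)),((515,320),(-83,-137)),((220,578),(-83,137))]: O.append((S,s(*q),(*p,22),2))
O.append((T,t(114,234),(0,80,268),1)); O.append((S,s(205,50),(0,80,268),1))
O.append((T,t(360,284),(0,0,233),0)); O.append((S,s(314,118),(0,0,233),0))
O.append((S,s(214,436),(0,80,24),0))
O.append((T,t(708,301),(20,-138,133),1)); O.append((T,t(690,395),(-20,-138,133),1))
O.append((S,s(448,63),(20,-138,133),1)); O.append((S,s(492,90),(-20,-138,133),1))
def w(p,pt,r):
    x,y,z=pt
    if r==2: x+=p[4];y+=p[5]
    c,sn=np.cos(p[2]),np.sin(p[2]); return [p[0]+c*x-sn*y,p[1]+sn*x+c*y,z+(p[3] if r==1 else 0)]
def res(p): return np.concatenate([np.array(proj(i,w(p,pt,r)))-q for i,q,pt,r in O])
r=least_squares(res,[555,-265,0,60,0,0],loss='soft_l1'); p=r.x
if __name__=='__main__':
    print(p.round(2),np.degrees(p[2])); print(res(p).reshape(-1,2).round(1).tolist())
    print('grip',w(p,(0,-95,133),1),'collar',w(p,(0,80,243),1), 'collar n3',w(p,(0,80,243),0))
    for im,n,f_ in((T,'T',lambda q:((q[0]-179.6)*4.2,(q[1]-219.6)*4.2)),(S,'S',lambda q:((q[0]-224.67)*3,(q[1]-214.67)*3))):
        print(n,[np.round(f_(proj(im,w(p,a,b)))).tolist() for a,b in [((0,80,255),1),((-20.5,80,260),1),((0,0,233),0),((11,15,233),0),((-11,-15,233),0)]])
E
python3 pose.py
```

```text
[ 5.5155e+02 -2.6129e+02 -2.0000e-01  5.3930e+01  1.4380e+01  1.4900e+00] -11.407352590174817
[[-0.3, 0.4], [0.1, 0.3], [-0.6, 0.9], [-0.6, 1.2], [-0.8, -0.8], [-0.2, -2.0], [-0.1, -3.3], [0.4, 1.3], [-0.1, -1.2], [0.3, 0.3], [0.3, -0.5], [-0.0, -0.7], [-0.5, 0.1], [-0.4, 0.5], [-3.0, 0.2], [-1.3, 0.5]]
grip [np.float64(532.762707950156), np.float64(-354.41022976051016), np.float64(186.93124448714372)] collar [np.float64(567.3747563860246), np.float64(-182.86721444635324), np.float64(296.9312444871437)] collar n3 [np.float64(567.3747563860246), np.float64(-182.86721444635324), 243]
T [[123.0, 241.0], [108.0, 297.0], [361.0, 285.0], [329.0, 251.0], [393.0, 320.0]]
S [[205.0, 68.0], [234.0, 79.0], [315.0, 117.0], [282.0, 119.0], [348.0, 114.0]]
```

Emit:
play_rows([
  [[0,0,0.65],0,-1],
  [[0,0,0.65],0,-1],
  [[0,0,0.65],0,-1],
  [[0,0,0.65],-0.3,-1],
  [[0.05,-0.2,0.65],-0.65,-1],
  [[0.12,-0.4,0.65],-1,-1],
  [[0.18,-0.6,0.65],-1,-1],
  [[0.25,-0.8,0.65],-1,-1],
  [[0.31,-1,0.65],-1,-1],
])

```text
clock: 2.52
position: [340.8, 273.6, 600.0]
ee_rot: [0.893, -0.449, 0.0, -0.0]
contact_force: [1.4, -0.6, 1.5]
gripper_width: 85.2
```

Emit:
play_rows([
  [[0.06,-0.2,0],-0.3,-1],
  [[0.12,-0.4,0],-0.65,-1],
  [[0.18,-0.6,0],-1,-1],
  [[0.24,-0.8,0],-1,-1],
  [[0.3,-1,0],-1,-1],
  [[0.3,-1,0],-1,-1],
])

```text
clock: 3.28
position: [431.1, -29.9, 599.8]
ee_rot: [0.744, -0.668, 0.0, -0.0]
contact_force: [-0.0, 0.4, -0.1]
gripper_width: 85.6
```

Emit:
play_rows([
  [[0.06,-0.2,0],-0.3,-1],
  [[0.12,-0.4,0],-0.6,-1],
  [[0.18,-0.6,0],-0.6,-1],
  [[0.24,-0.8,-0.1],-0.6,-1],
  [[0.3,-1,-0.2],-0.6,-1],
  [[0.3,-1,-0.3],-0.6,-1],
])

```text
clock: 4.03
position: [522.2, -331.7, 508.1]
ee_rot: [-0.63, 0.777, -0.0, -0.0]
contact_force: [0.8, 0.2, -0.8]
gripper_width: 85.4
```

```bash
python3 - <<'E'
from h import *
s=arm.read_state(); print(s['position'],s['ee_rot'],s['joints'],s['contact_force'])
E
```

```text
[ 522.22138113 -331.71552335  508.12230867] [-6.29768616e-01  7.76782711e-01 -3.30082402e-04 -3.06528130e-05] [-3.04556085e-01  3.25402649e-01  1.74284348e-01  4.20470738e-04
 -1.41916150e+00  9.62070432e-02] [ 0.75664699  0.23059256 -0.82697507]
```

Emit:
play_rows([
  [[0.036,-0.076,-0.2],0,-1],
  [[0.036,-0.076,-0.36],0,-1],
  [[0.036,-0.076,-0.36],0,-1],
])

```text
clock: 4.4
position: [532.9, -353.4, 395.2]
ee_rot: [-0.63, 0.777, 0.005, -0.002]
contact_force: [-0.1, -0.3, 0.7]
gripper_width: 85.5
```

```bash
python3 - <<'E'
from h import *
s=arm.read_state(); print(s['position'],s['contact_force'])
T=arm.get_image('top');S=arm.get_image('scene')
a=T['pixels'][200:360,180:390]; b=S['pixels'][180:340,260:470]
o=np.hstack([cv2.resize(x,(400,305),interpolation=cv2.INTER_CUBIC) for x in (a,b)])
cv2.imwrite('pics/h1.png',o[:,:,::-1])
E
```

```text
[ 532.91613621 -353.41277064  395.18432122] [-0.11231924 -0.26996545  0.70901561]
```

View pics/h1.png

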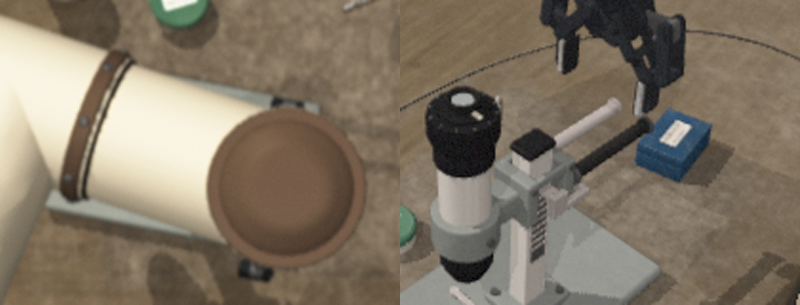

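Emit:
play_rows([
  [[0,-0.003,-0.07],0.02,-1],
  [[0,-0.003,-0.13],0.02,-1],
  [[0,-0.003,-0.19],0.02,-1],
  [[0,-0.003,-0.19],0.02,-1],
])

```text
clock: 5.0
position: [534.6, -354.5, 347.5]
ee_rot: [-0.635, 0.773, -0.003, 0.001]
contact_force: [0.0, -0.0, 0.6]
gripper_width: 85.4
```

```bash
python3 - <<'E'
from h import *
S=arm.get_image('scene')
b=S['pixels'][180:340,270:470]
cv2.imwrite('pics/h2.png',cv2.resize(b,None,fx=4,fy=3.75,interpolation=cv2.INTER_CUBIC)[:,:,::-1])
E
```

```text
(no output)
```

View pics/h2.png

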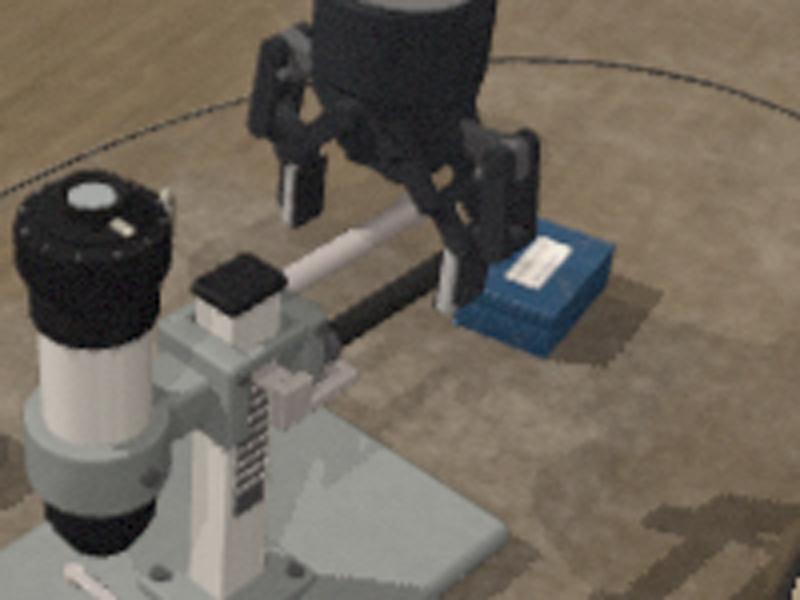

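Emit:
play_rows([
  [[-0.005,0,-0.032],0,-1],
  [[-0.005,0,-0.032],0,-0.35],
  [[-0.005,0,-0.032],0,-0.35],
  [[-0.005,0,-0.032],0,-0.35],
  [[-0.005,0,-0.032],0,-0.35],
])

```text
clock: 5.68
position: [532.8, -354.8, 338.7]
ee_rot: [-0.635, 0.773, -0.003, 0.0]
contact_force: [-3.7, 2.2, 3.2]
gripper_width: 57.9
```

```bash
python3 - <<'E'
from h import *
S=arm.get_image('scene')
b=S['pixels'][190:290,320:430]
cv2.imwrite('pics/h3.png',cv2.resize(b,None,fx=6,fy=6,interpolation=cv2.INTER_CUBIC)[:,:,::-1])
s=arm.read_state(); print(s['position'],s['contact_force'],s['gripper_width'])
E
```

```text
[ 532.77547302 -354.77446881  338.73909311] [-4.66288384  1.74377406  2.52758217] 57.63516998981839
```

View pics/h3.png

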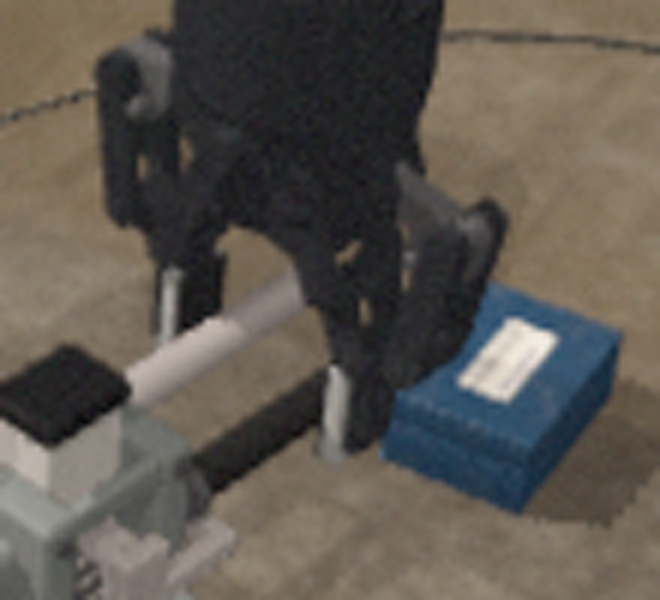

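Emit:
play_rows([
  [[-0.006,0.001,0],0,-0.35],
  [[-0.006,0.001,0],0,-0.27],
  [[-0.006,0.001,0],0,-0.27],
  [[-0.01,0.002,0],0,-0.22],
  [[-0.014,0.003,0],0,-0.17],
  [[-0.018,0.0035,0],0,-0.1],
  [[-0.018,0.0035,0],0,0],
  [[-0.018,0.0035,0],0,0.1],
  [[-0.018,0.0035,0],0,0.1],
])

```text
clock: 6.85
position: [527.0, -353.8, 338.0]
ee_rot: [-0.634, 0.773, -0.002, -0.0]
contact_force: [-1.6, -4.2, -6.8]
gripper_width: 43.6
```

```bash
python3 - <<'E'
from h import *
S=arm.get_image('scene')
b=S['pixels'][190:340,270:430]
cv2.imwrite('pics/h4.png',cv2.resize(b,None,fx=4,fy=4,interpolation=cv2.INTER_CUBIC)[:,:,::-1])
s=arm.read_state(); print(s['position'],s['contact_force'],s['gripper_width'])
E
```

```text
[ 527.00449372 -353.82288192  338.14306138] [-1.18449181 -3.8113156  -7.87387408] 43.96437934065324
```

View pics/h4.png

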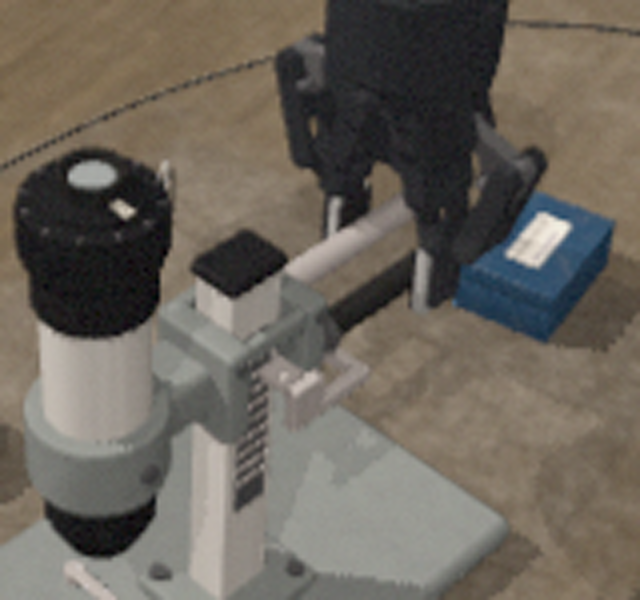

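```bash
cat > hh.py <<'E'
from pose import *
def headdz(N,S0=None,dmax=None):
    # track eyepiece+collar patch from the S0 picture, convert to head height change
    S0=S if S0 is None else S0
    g0=cv2.cvtColor(S0['pixels'],cv2.COLOR_RGB2GRAY);g1=cv2.cvtColor(N['pixels'],cv2.COLOR_RGB2GRAY)
    out=[]
    for (a,b,c,d) in [(232,272,222,318),(252,302,270,318)]:
        pass
    t=g0[224:262,270:318]
    u=8;tb=cv2.resize(t,None,fx=u,fy=u,interpolation=cv2.INTER_CUBIC)
    w1=cv2.resize(g1[216:330,255:335],None,fx=u,fy=u,interpolation=cv2.INTER_CUBIC)
    m=cv2.matchTemplate(w1,tb,cv2.TM_CCOEFF_NORMED);_,v,_,l=cv2.minMaxLoc(m)
    du=l[0]/u+255-270;dv=l[1]/u+216-224
    a=np.array(proj(S,w(p,(0,80,262),1)))
    zs=np.arange(-80,10,.1); pv=np.array([proj(S,w(p,(0,80,262+z),1)) for z in zs])-a
    return zs[np.argmin(abs(pv[:,1]-dv))],(du,dv,v)
E
python3 - <<'E'
from hh import *
N=arm.get_image('scene'); print(headdz(N)); pickle.dump(N,open('N1.pkl','wb'))
s=arm.read_state(); print(s['position'],s['contact_force'])
E
```

```text
(np.float64(-2.5000000000044054), (0.0, 1.375, 0.9832767248153687))
[ 527.01711271 -353.80255502  338.28475507] [-2.3179695  -3.12826079 -7.41730145]
```

Emit:
play_rows([
  [[0,0,-0.03],0,0.1],
  [[0,0,-0.06],0,0.1],
  [[0,0,-0.09],0,0.1],
  [[0,0,-0.12],0,0.1],
  [[0,0,-0.145],0,0.1],
  [[0,0,-0.16],0,0.1],
  [[0,0,-0.16],0,0.1],
  [[0,0,-0.16],0,0.1],
])

```text
clock: 7.95
position: [527.0, -353.9, 290.0]
ee_rot: [-0.635, 0.773, -0.002, -0.0]
contact_force: [-1.4, -4.0, -7.9]
gripper_width: 43.8
```

```bash
python3 - <<'E'
from hh import *
N=arm.get_image('scene'); print(headdz(N)); pickle.dump(N,open('N2.pkl','wb'))
N1=pickle.load(open('N1.pkl','rb'))
s=arm.read_state(); print(s['position'],s['contact_force'],s['gripper_width'])
cv2.imwrite('pics/h5.png',np.hstack([cv2.resize(x['pixels'][210:350,265:385],None,fx=3.2,fy=3.2,interpolation=cv2.INTER_CUBIC) for x in (S,N)])[:,:,::-1])
E
```

```text
(np.float64(-50.900000000001654), (0.5, 26.875, 0.9362182021141052))
[ 527.02123924 -353.84842342  290.14454881] [-1.38047583 -3.365964   -6.48490933] 43.89799317982089
```

View pics/h5.png

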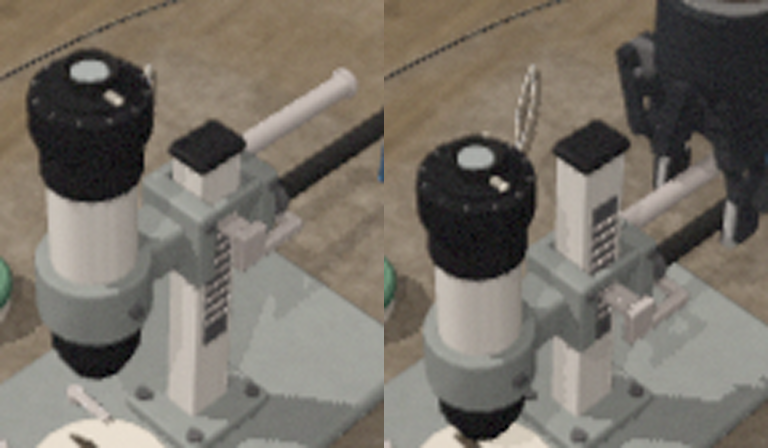

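Emit:
play_rows([
  [[0,0,0],0,-0.05],
  [[0.001,0,-0.001],0,-0.1],
  [[0.003,-0.0005,-0.003],0,-0.14],
  [[0.0055,-0.001,-0.005],0,-0.18],
  [[0.008,-0.0015,-0.007],0,-0.22],
  [[0.0105,-0.002,-0.008],0,-0.26],
  [[0.012,-0.0024,-0.008],0,-0.29],
  [[0.012,-0.0024,-0.008],0,-0.29],
])

```text
clock: 9.0
position: [530.5, -354.5, 288.6]
ee_rot: [-0.635, 0.773, -0.003, -0.0]
contact_force: [-0.4, -0.2, 0.4]
gripper_width: 55.3
```

```bash
python3 - <<'E'
from hh import *
N=arm.get_image('scene'); print(headdz(N))
s=arm.read_state(); print(s['position'],s['contact_force'],s['gripper_width'])
E
```

```text
(np.float64(-53.900000000001484), (0.5, 28.375, 0.9313072562217712))
[ 530.5378407  -354.49211674  288.49157672] [ 1.42940631 -0.43199592 -0.10853557] 54.95574345397097
```

Emit:
play_rows([
  [[0,0,0],0,-1],
  [[0,0,0],0,-1],
  [[0,0,0],0,-1],
  [[0,0,0.15],0,-1],
  [[0,0,0.3],0,-1],
  [[0,0,0.5],0,-1],
  [[0,0,0.7],0,-1],
  [[0,-0.2,0.7],0,-1],
  [[0,-0.4,0.7],0,-1],
  [[0,-0.6,0.7],0,-1],
  [[0,-0.6,0.7],0,-1],
])

```text
clock: 10.42
position: [530.0, -538.7, 494.0]
ee_rot: [-0.633, 0.774, -0.0, -0.001]
contact_force: [1.0, 0.9, 0.7]
gripper_width: 85.3
```

```bash
python3 - <<'E'
from hh import *
N=arm.get_image('scene');T1=arm.get_image('top'); print(headdz(N)); pickle.dump((N,T1),open('im1.pkl','wb'))
s=arm.read_state(); print(s['position'],s['contact_force'],s['gripper_width'])
a=cv2.resize(N['pixels'][230:360,265:385],(390,422),interpolation=cv2.INTER_CUBIC)
b=cv2.resize(T1['pixels'][235:335,180:276],(405,422),interpolation=cv2.INTER_CUBIC)
cv2.imwrite('pics/h6.png',np.hstack([a,b])[:,:,::-1])
q=p.copy();q[3]=0
for n,c in(('collar top',(0,80,255)),('idx outer',(-20.5,80,260)),('eyetop',(0,80,268))): print(n,np.round(proj(T1,w(q,c,1)),1),np.round(proj(N,w(q,c,1)),1))
E
```

```text
(np.float64(-53.900000000001484), (0.5, 28.375, 0.9354354739189148))
[ 530.45171314 -535.2091644   497.01870892] [0.07899816 0.42055336 0.27186356] 85.27482531405013
collar top [215.6 278.1] [293.8 265.4]
idx outer [212.3 290.6] [302.9 269.4]
eyetop [214.  277.8] [293.6 258.9]
```

View pics/h6.png

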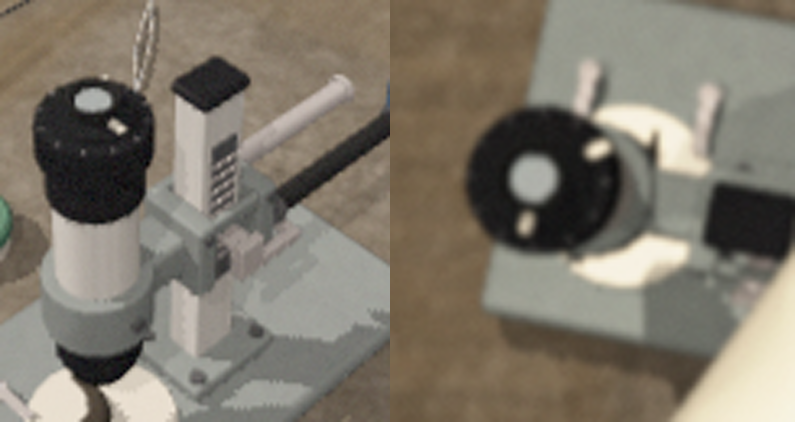

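```bash
cat > ang.py <<'E'
from hh import *
q=p.copy();q[3]=0
C=np.array(w(q,(0,80,255),1))
def marks(T1,show=None):
    # white blobs within the collar disc
    u0,v0=proj(T1,C)
    r=T1['pixels'].astype(float); out=[]
    K=6; x0,y0=int(u0)-22,int(v0)-22
    cr=cv2.resize(T1['pixels'][y0:y0+45,x0:x0+45],None,fx=K,fy=K,interpolation=cv2.INTER_CUBIC)
    m=((cr.min(2)>140)).astype(np.uint8)
    n,l,st,ce=cv2.connectedComponentsWithStats(m)
    for i in range(1,n):
        if st[i,4]<60: continue
        u,v=(ce[i]+.5)/K-.5+[x0,y0]
        P=atz(T1,u,v,255); d=P-C
        R_=np.hypot(d[0],d[1]); 
        if R_<34: out.append((R_.round(1),np.degrees(np.arctan2(d[1],d[0])).round(1),(np.degrees(np.arctan2(d[1],d[0])-p[2])-180)%360,int(st[i,4]),(round(u,1),round(v,1)),cr[l==i].mean(0).round()))
    if show: cv2.imwrite(show,cv2.resize(cr,None,fx=2,fy=2)[:,:,::-1])
    return out
E
python3 - <<'E'
from ang import *
N,T1=pickle.load(open('im1.pkl','rb'))
print(C,p[2])
for m in marks(T1,'pics/m1.png'): print(m)
E
```

```text
[ 567.37475639 -182.86721445  255.        ] -0.1990958616344539
(np.float64(25.0), np.float64(-58.5), np.float64(132.86105207001202), 472, (np.float64(228.9), np.float64(269.8)), array([210., 198., 174.]))
(np.float64(3.8), np.float64(57.2), np.float64(248.60225498505457), 2566, (np.float64(213.6), np.float64(276.8)), array([169., 171., 164.]))
(np.float64(16.5), np.float64(158.5), np.float64(349.9211612922847), 141, (np.float64(211.7), np.float64(287.7)), array([184., 172., 150.]))
(np.float64(33.5), np.float64(-161.0), np.float64(30.40152931788998), 6039, (np.float64(222.2), np.float64(297.8)), array([195., 192., 177.]))
```

View pics/m1.png

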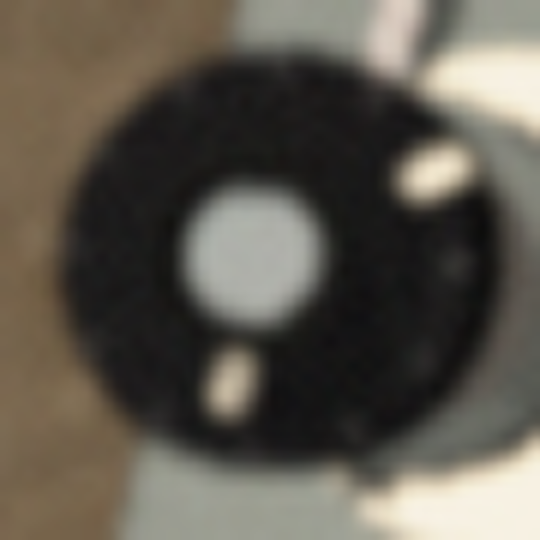

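Emit:
play_rows([
  [[0.02,0.2,0],0,-1],
  [[0.04,0.4,0],0,-1],
  [[0.06,0.6,0],0,-1],
  [[0.09,0.8,0],0,-1],
  [[0.118,1,0],0,-1],
  [[0.118,1,0],0,-1],
])

```text
clock: 11.28
position: [565.4, -230.0, 499.1]
ee_rot: [-0.637, 0.771, -0.003, 0.001]
contact_force: [-0.2, -1.0, 0.3]
gripper_width: 85.1
```

```bash
python3 - <<'E'
from h import *
s=arm.read_state(); print(s['position'],s['joints'],s['ee_rot'])
E
```

```text
[ 565.4440398  -230.00686341  499.12016373] [-0.12098729  0.31187354  0.13264875  0.00230091 -1.38653398 -0.06833047] [-0.63726501  0.77063979 -0.00260606  0.00091265]
```

Emit:
play_rows([
  [[0.002,0.158,0],0,-1],
  [[0.002,0.158,0],0,-1],
  [[0.002,0.158,-0.12],0,-1],
  [[0.002,0.158,-0.12],0,-1],
])

```text
clock: 11.78
position: [565.2, -182.8, 460.9]
ee_rot: [-0.637, 0.771, -0.0, -0.001]
contact_force: [-0.3, -0.5, -0.1]
gripper_width: 85.0
```

```bash
python3 - <<'E'
from h import *
S=arm.get_image('scene')
b=S['pixels'][190:330,220:380]
cv2.imwrite('pics/c1.png',cv2.resize(b,None,fx=4.5,fy=4.2,interpolation=cv2.INTER_CUBIC)[:,:,::-1])
s=arm.read_state(); print(s['position'],s['contact_force'],s['gripper_width'])
E
```

```text
[ 565.66693683 -183.11625373  462.93548614] [-0.0063121  -0.01610649  0.59105748] 85.41014941702342
```

View pics/c1.png

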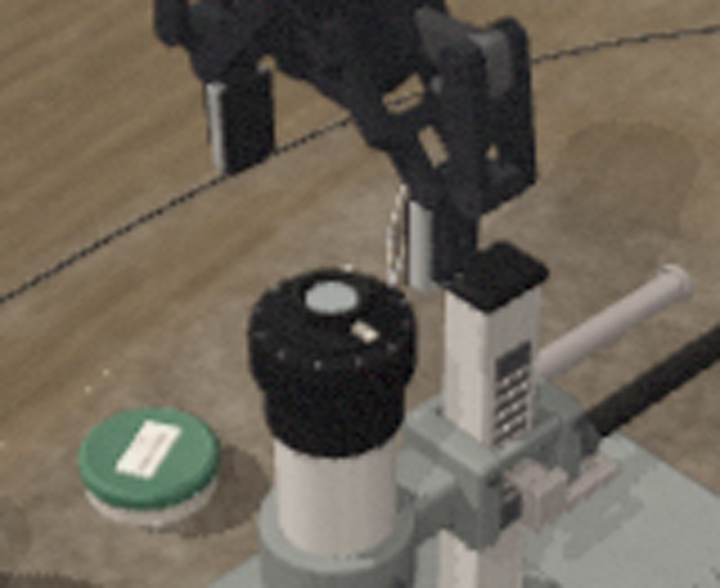

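Emit:
play_rows([
  [[0.001,0.001,-0.08],0,-1],
  [[0.001,0.001,-0.15],0,-1],
  [[0.001,0.001,-0.216],0,-1],
  [[0.001,0.001,-0.216],0,-1],
  [[0.001,0.001,-0.216],0,-0.5],
  [[0.001,0.001,-0.216],0,-0.45],
  [[0.001,0.001,-0.216],0,-0.45],
])

```text
clock: 12.7
position: [566.0, -182.9, 399.0]
ee_rot: [-0.637, 0.771, -0.003, 0.0]
contact_force: [0.2, 0.8, -0.1]
gripper_width: 62.2
```

```bash
python3 - <<'E'
from h import *
S=arm.get_image('scene')
b=S['pixels'][190:330,220:380]
cv2.imwrite('pics/c2.png',cv2.resize(b,None,fx=4.5,fy=4.2,interpolation=cv2.INTER_CUBIC)[:,:,::-1])
s=arm.read_state(); print(s['position'],s['contact_force'],s['gripper_width'])
E
```

```text
[ 566.00630115 -182.84120493  398.77930609] [-0.19121411  0.31984055 -1.1923709 ] 62.14647261048196
```

View pics/c2.png

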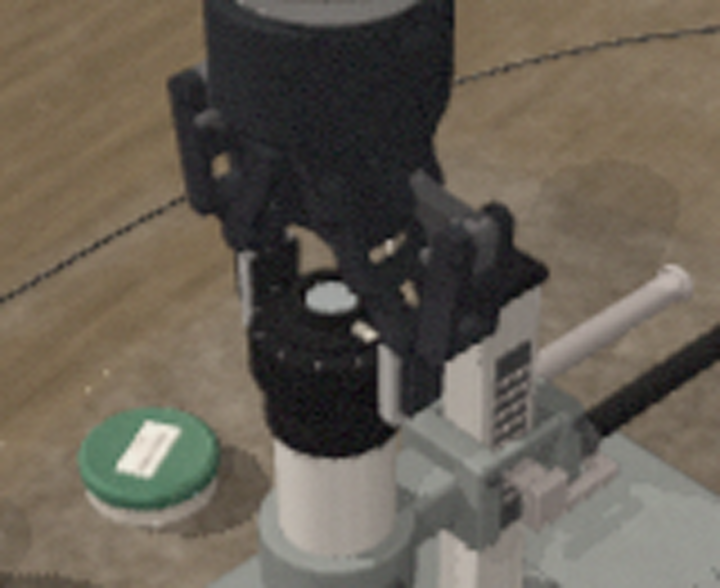

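Emit:
play_rows([
  [[0,0,0],0,-0.4],
  [[0,0,0],0,-0.37],
  [[0,0,0],0,-0.37],
])

```text
clock: 13.12
position: [566.4, -182.9, 399.2]
ee_rot: [-0.637, 0.771, -0.003, 0.001]
contact_force: [2.5, 0.1, 0.6]
gripper_width: 58.6
```

```bash
python3 - <<'E'
from h import *
for i in range(3):
    s=arm.read_state(); print(s['position'],s['contact_force'],s['wrist_torque'],s['gripper_width']); arm.get_image('scene')
E
```

```text
[ 566.42187136 -182.88460722  399.24053169] [2.54079995 0.11877219 0.5580328 ] [-0.23129279 -0.56879932 -0.00396044] 58.63095089915267
[ 566.42051156 -182.86059178  399.24851762] [ 1.82642635 -0.25485214  0.2895537 ] [-0.13468022 -0.68108967 -0.0256129 ] 58.777027016765096
[ 566.41323707 -182.85882242  399.25821283] [ 3.11602989 -1.01300301  0.94698075] [-0.15811203 -0.76408149  0.06269758] 58.30037931495356
```

Emit:
play_rows([
  [[0.001,0,0],0,-0.3],
  [[0.001,0,0],0,0],
  [[0.001,0,0],0,0],
  [[0.001,0,0],-0.1,0],
  [[0.001,0,0],-0.2,0],
  [[0.001,0,0],-0.3,0],
])

```text
clock: 14.02
position: [566.6, -182.8, 399.7]
ee_rot: [-0.574, 0.819, -0.003, 0.001]
contact_force: [0.6, 0.6, 6.1]
gripper_width: 56.4
```

```bash
cat > st.py <<'E'
from hh import *
s=arm.read_state(); q_=s['ee_rot']; print(s['position'],'yaw',np.degrees(2*np.arctan2(q_[1],q_[0]))%360,s['contact_force'],s['wrist_torque'],s['gripper_width'],s['joints'][[0,5]])
E
python3 st.py; python3 - <<'E'
from hh import *
S=arm.get_image('scene')
b=S['pixels'][190:330,220:380]
cv2.imwrite('pics/c3.png',cv2.resize(b,None,fx=4.5,fy=4.2,interpolation=cv2.INTER_CUBIC)[:,:,::-1])
E
```

```text
[ 566.60724787 -182.7525624   399.70253279] yaw 250.12347999369587 [0.5993054  0.6075584  6.08013581] [ 0.2415363  -0.12163453  0.14898265] 56.36392289687514 [-0.0392403  -0.30977175]
```

View pics/c3.png

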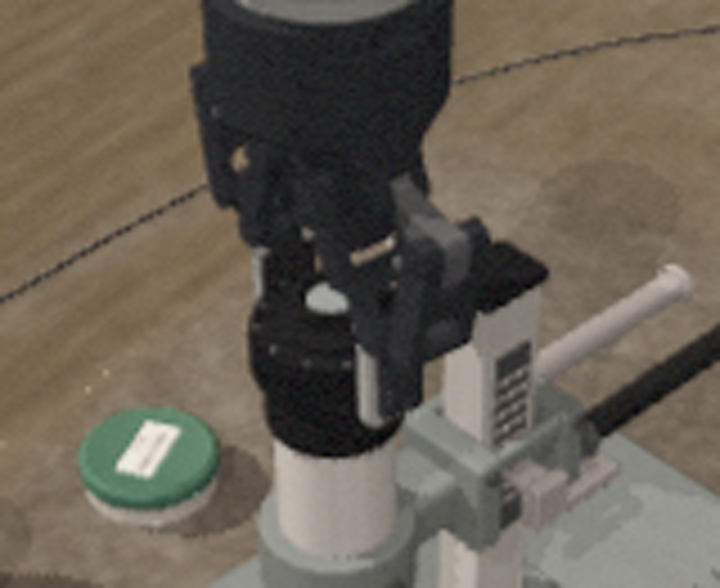

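Emit:
play_rows([
  [[0,0,0],-0.2,0],
  [[0,0,0],-0.4,0],
  [[0,0,0],-0.6,0],
  [[0,0,0],-0.8,0],
  [[0,0,0],-1,0],
  [[0,0,0],-1,0],
])

```text
clock: 14.82
position: [566.5, -182.3, 399.7]
ee_rot: [-0.343, 0.939, -0.003, -0.0]
contact_force: [0.0, 4.0, 5.0]
gripper_width: 55.9
```

Emit:
play_rows([
  [[0,0,0],-0.2,0],
  [[0,0,0],-0.4,0],
  [[0,0,0],-0.6,0],
  [[0,0,0],-0.8,0],
  [[0,0,0],-1,0],
  [[0,0,0],-1,0],
])

```text
clock: 15.58
position: [566.6, -181.8, 399.7]
ee_rot: [-0.09, 0.996, -0.002, -0.001]
contact_force: [0.5, 4.7, 4.5]
gripper_width: 56.4
```

```bash
python3 st.py; python3 -c "
from hh import *
print(headdz(arm.get_image('scene')))"
```

```text
[ 566.60785331 -181.7677198   399.74435844] yaw 190.28929636088134 [0.49554543 4.7337169  4.54129498] [ 1.16065864 -0.27763683 -0.09508715] 56.44077510338163 [-0.03744905 -1.35599751]
(np.float64(-54.10000000000147), (0.375, 28.5, 0.6244632005691528))
```

Emit:
play_rows([
  [[0,0.001,0],-0.2,0],
  [[0,0.001,0],-0.4,0],
  [[0,0.001,0],-0.6,0],
  [[0,0.001,0],-0.8,0],
  [[0,0.001,0],-1,0],
  [[0,0.001,0],-1,0],
])

```text
clock: 16.38
position: [566.9, -181.3, 399.8]
ee_rot: [0.17, 0.986, -0.002, -0.001]
contact_force: [2.9, 3.8, 4.1]
gripper_width: 56.3
```

Emit:
play_rows([
  [[0,0,0],-0.2,0],
  [[0,0,0],-0.4,0],
  [[0,0,0],-0.6,0],
  [[0,0,0],-0.8,0],
  [[0,0,0],-1,0],
  [[0,0,0],-1,0],
])

```text
clock: 17.12
position: [567.3, -181.0, 399.8]
ee_rot: [0.418, 0.909, -0.001, -0.001]
contact_force: [3.1, 3.9, 3.6]
gripper_width: 56.6
```

```bash
python3 st.py; python3 - <<'E'
from hh import *
S=arm.get_image('scene')
b=S['pixels'][190:330,220:380]
cv2.imwrite('pics/c4.png',cv2.resize(b,None,fx=4.5,fy=4.2,interpolation=cv2.INTER_CUBIC)[:,:,::-1])
E
```

```text
[ 567.25875964 -181.00324913  399.76058304] yaw 130.62899036126734 [3.1273241  3.93017465 3.61784405] [ 1.05293189 -0.66444986 -0.16756254] 56.564330547444285 [-0.0368033  -2.39641459]
```

View pics/c4.png

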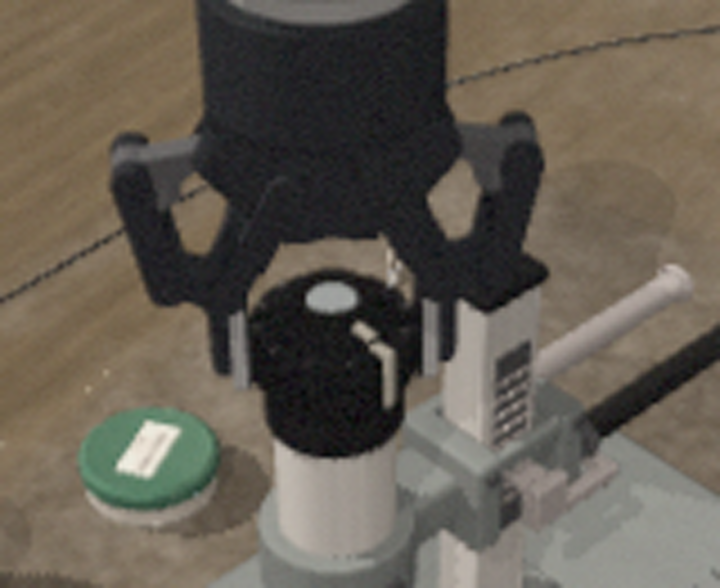

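Emit:
play_rows([
  [[0,0,0],-0.07,0],
  [[0,0,0],-0.145,0],
  [[0,0,0],-0.145,0],
])

```text
clock: 17.55
position: [567.4, -181.0, 399.7]
ee_rot: [0.451, 0.892, -0.001, -0.001]
contact_force: [2.9, 3.5, 3.7]
gripper_width: 56.4
```

```bash
python3 st.py; python3 - <<'E'
from ang import *
S=arm.get_image('scene'); pickle.dump(S,open('S4.pkl','wb'))
K=16
b=cv2.resize(S['pixels'][256:290,285:325],None,fx=K,fy=K,interpolation=cv2.INTER_CUBIC).copy()
def px(c):
    u,v=proj(S,w(q,c,1)); return int((u-285+.5)*K),int((v-256+.5)*K)
for a,c in ((0,(255,0,0)),(5,(0,255,0)),(-5,(0,0,255))):
    r=np.radians(180+a); f_=lambda R,z:(R*np.cos(r),80+R*np.sin(r),z)
    cv2.line(b,px(f_(22,255)),px(f_(29,255)),c,1); cv2.line(b,px(f_(29,255)),px(f_(29,243)),c,1)
cv2.line(b,px((-13.5,80,260)),px((-20.5,80,260)),(255,0,255),1)
cv2.imwrite('pics/c5.png',b[:,:,::-1])
E
```

```text
[ 567.35215637 -180.96940349  399.73866105] yaw 126.34941800801252 [2.86707173 3.5050702  3.74529231] [ 0.89995905 -0.49309069 -0.12052662] 56.37795335391151 [-0.03679864 -2.47098969]
```

View pics/c5.png

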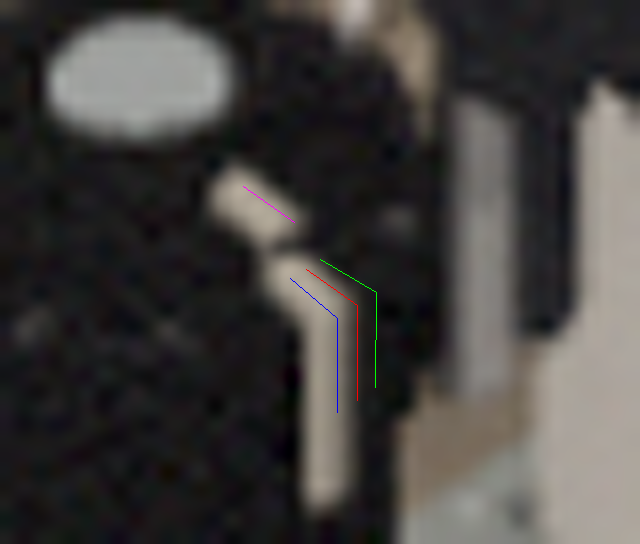

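Emit:
play_rows([
  [[0,0,0],0,-0.3],
  [[0,0,0],0,-0.6],
  [[0,0,0],0,-1],
  [[0,0,0],0,-1],
  [[0,0,0],0,-1],
  [[0,0,0.15],0,-1],
  [[0,0,0.35],0,-1],
  [[0,-0.2,0.35],0,-1],
  [[0,-0.4,0.35],0,-1],
  [[0,-0.6,0.35],0,-1],
  [[0,-0.8,0.35],0,-1],
  [[0,-0.8,0.35],0,-1],
])

```text
clock: 19.1
position: [566.6, -425.2, 502.1]
ee_rot: [0.454, 0.891, -0.001, -0.002]
contact_force: [-0.1, 1.2, -0.5]
gripper_width: 85.5
```

```bash
python3 st.py; python3 - <<'E'
from ang import *
N=arm.get_image('scene');T1=arm.get_image('top'); print(headdz(N)); pickle.dump((N,T1),open('im2.pkl','wb'))
for m in marks(T1,'pics/m2.png'): print(m)
E
```

```text
[ 566.63597183 -425.16587258  502.12932416] yaw 126.0340653813845 [-0.0710232   1.18429176 -0.46766526] [ 0.04146591 -0.00060755 -0.02927321] 85.53822035565014 [-0.41577687 -2.09706099]
(np.float64(-53.900000000001484), (0.5, 28.375, 0.8531332612037659))
(np.float64(7.0), np.float64(63.8), np.float64(255.17154624508657), 60721, (np.float64(211.6), np.float64(276.2)), array([227., 217., 191.]))
```

View pics/m2.png

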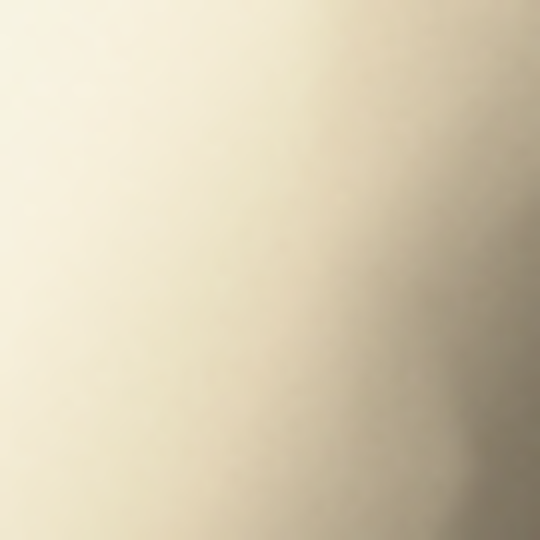

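Arm occludes the collar; move further right.

Emit:
play_rows([
  [[-0.03,-0.2,0],0,-1],
  [[-0.08,-0.4,0],0,-1],
  [[-0.12,-0.4,0],0,-1],
  [[-0.12,-0.4,0],0,-1],
])

```text
clock: 19.7
position: [530.8, -540.8, 504.8]
ee_rot: [0.452, 0.892, -0.001, -0.001]
contact_force: [-0.8, 0.2, -0.3]
gripper_width: 85.5
```

```bash
python3 st.py; python3 - <<'E'
from ang import *
N=arm.get_image('scene');T1=arm.get_image('top'); print(headdz(N)); pickle.dump((N,T1),open('im2.pkl','wb'))
for m in marks(T1,'pics/m3.png'): print(m)
E
```

```text
[ 530.82172001 -540.78093707  504.76038095] yaw 126.2936450701224 [-0.76097506  0.18732074 -0.2846357 ] [ 0.01776906 -0.03739441  0.00258625] 85.54879721371421 [-0.58179355 -1.92634132]
(np.float64(-53.900000000001484), (0.5, 28.375, 0.8537917137145996))
(np.float64(3.8), np.float64(57.6), np.float64(249.04189659611265), 2533, (np.float64(213.6), np.float64(276.8)), array([167., 169., 163.]))
(np.float64(31.7), np.float64(-164.1), np.float64(27.275259309602916), 6789, (np.float64(220.8), np.float64(297.1)), array([196., 192., 176.]))
```

View pics/m3.png

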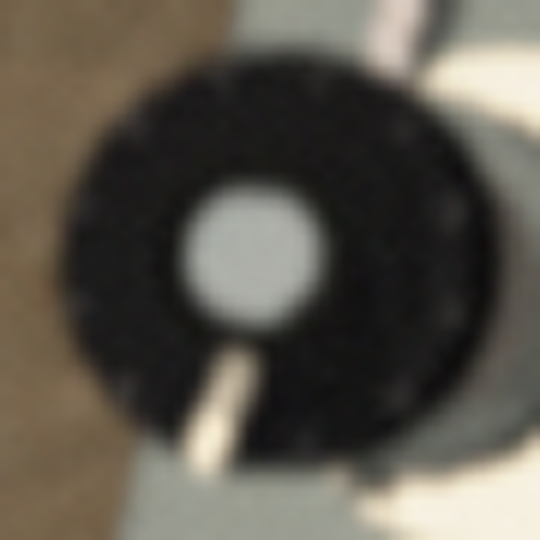

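```bash
cat > ov.py <<'E'
from ang import *
import sys
N,T1=pickle.load(open(sys.argv[1],'rb'))
# anchored by eyepiece disc in each picture
def disc(im):
    g=cv2.cvtColor(im['pixels'],cv2.COLOR_RGB2GRAY).astype(np.float32)
    u,v=proj(im,w(q,(0,80,268),1)); x0,y0=int(u)-9,int(v)-9
    c=cv2.resize(g[y0:y0+19,x0:x0+19],None,fx=8,fy=8,interpolation=cv2.INTER_CUBIC)
    m=(c>100).astype(np.uint8); n,l,st,ce=cv2.connectedComponentsWithStats(m)
    i=1+np.argmin(np.hypot(*(ce[1:]-76).T)); a=(ce[i]+.5)/8-.5+[x0,y0]
    return a-np.array([u,v]),st[i]/8
for im,n in((T1,'ovT'),(N,'ovS')):
    sh,st=disc(im); print(n,sh.round(2),st.round(1))
    K=14; u,v=np.array(proj(im,w(q,(-20,80,255),1)))+sh; x0,y0=int(u)-20,int(v)-20
    b=cv2.resize(im['pixels'][y0:y0+40,x0:x0+40],None,fx=K,fy=K,interpolation=cv2.INTER_CUBIC).copy()
    def px(c):
        a=np.array(proj(im,w(q,c,1)))+sh; a=(a-[x0,y0]+.5)*K; return int(a[0]),int(a[1])
    for a,c in ((0,(255,0,0)),(6,(0,255,0)),(-6,(0,0,255))):
        r=np.radians(180+a); f_=lambda R,z:(R*np.cos(r),80+R*np.sin(r),z)
        cv2.line(b,px(f_(21,255)),px(f_(29,255)),c,1); cv2.line(b,px(f_(29,255)),px(f_(29,243)),c,1)
        for z in (258,): cv2.line(b,px(f_(13.5,z)),px(f_(20.5,z)),c,1)
    th=np.linspace(0,2*np.pi,90)
    for R,z in((29,255),(20.5,258),(13.5,268)): cv2.polylines(b,[np.array([px((R*np.cos(t_),80+R*np.sin(t_),z)) for t_ in th])],True,(255,255,0),1)
    cv2.imwrite('pics/%s%s.png'%(n,sys.argv[2]),b[:,:,::-1])
E
python3 ov.py im2.pkl 2
```

```text
ovT [-0.43 -0.97] [  3.5   3.9  11.1  11.1 781.9]
ovS [-0.4   1.53] [  4.    8.1  11.5   7.5 553.6]
```

View pics/ovT2.png

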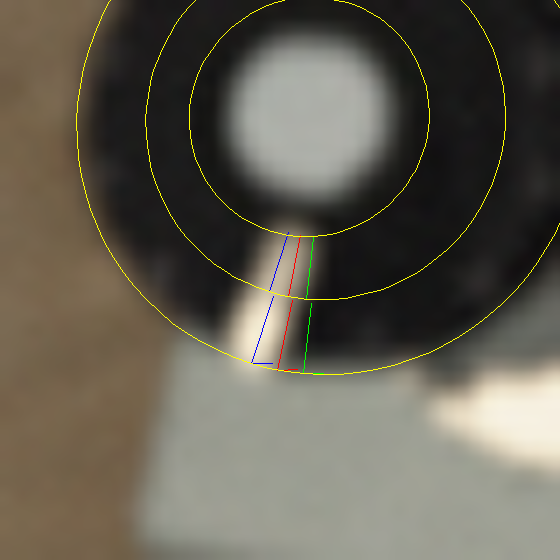

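View pics/ovS2.png

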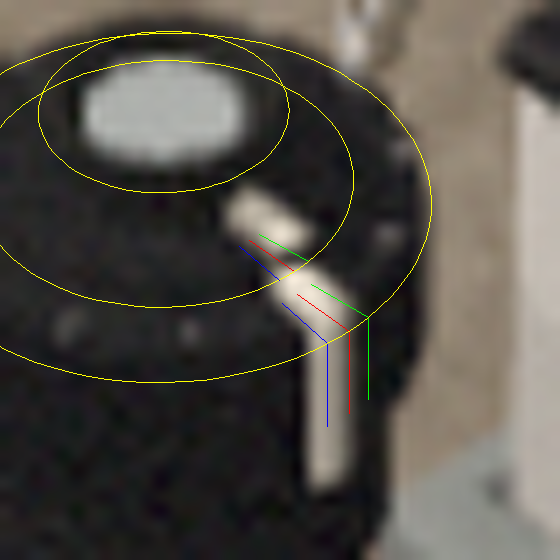

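```bash
cat > an2.py <<'E'
from ang import *
import sys
N1,T1=pickle.load(open('im1.pkl','rb')); N2,T2=pickle.load(open(sys.argv[1],'rb'))
def cen(a,b,im,Rw=32):
    d=(a['pixels'].astype(np.float32)-b['pixels'].astype(np.float32)).mean(2)
    u,v=proj(im,C); yy,xx=np.mgrid[:480,:640]; d[np.hypot(xx-u,yy-v)>24]=0
    d=np.clip(d-25,0,None); return np.array([(d*xx).sum(),(d*yy).sum()])/d.sum(),d
l1,_=cen(T1,T2,T1); l2,D=cen(T2,T1,T2)
A=atz(T1,*l1,255)[:2];B=atz(T1,*l2,255)[:2]; ch=np.linalg.norm(A-B)
print('line px',l1,l2,'chord',ch,'rot if R25',np.degrees(2*np.arcsin(min(1,ch/50))),'A',A,'B',B)
# index centroid from im1 top
g=T1['pixels'].astype(np.float32).mean(2); yy,xx=np.mgrid[:480,:640]
m=np.hypot(xx-211.7,yy-287.7)<4.5; m&=(yy>283.5); d=np.clip(g-60,0,None)*m; ix=np.array([(d*xx).sum(),(d*yy).sum()])/d.sum(); print('idx px',ix)
rot=np.radians(132.75)
# centre from A,B with rotation clockwise rot
Rm=np.array([[np.cos(-rot),-np.sin(-rot)],[np.sin(-rot),np.cos(-rot)]])
c=np.linalg.solve(np.eye(2)-Rm,B-Rm@A); print('centre',c,'R',np.linalg.norm(A-c),'model C',C[:2])
for cc,n in((c,'c'),(C[:2],'C')):
  al=np.degrees(np.arctan2(*(B-cc)[::-1]))%360
  print(n,'line ang',al,'stand -x',180+np.degrees(p[2]),[ (z,(np.degrees(np.arctan2(*(atz(T1,*ix,z)[:2]-cc)[::-1]))%360).round(1),np.linalg.norm(atz(T1,*ix,z)[:2]-cc).round(1)) for z in (257,259,261)])
E
python3 an2.py im2.pkl
```

```text
line px [228.81359092 269.85297084] [209.98625519 291.96296637] chord 46.01198881699061 rot if R25 133.9223216051672 A [ 580.34283648 -204.00652913] B [ 545.25359846 -174.24332214]
idx px [211.75878993 287.5333154 ]
centre [ 569.30756437 -181.45075186] R 25.11056189920421 model C [ 567.37475639 -182.86721445]
c line ang 163.3199009586803 stand -x 168.5926474098252 [(257, np.float64(166.5), np.float64(17.5)), (259, np.float64(167.8), np.float64(17.5)), (261, np.float64(169.1), np.float64(17.4))]
C line ang 158.70176893204945 stand -x 168.5926474098252 [(257, np.float64(160.0), np.float64(16.1)), (259, np.float64(161.4), np.float64(16.0)), (261, np.float64(162.7), np.float64(15.9))]
```

Emit:
play_rows([
  [[0.02,0.2,0],0,-1],
  [[0.04,0.4,0],0,-1],
  [[0.07,0.6,0],0,-1],
  [[0.1,0.8,0],0,-1],
  [[0.122,1,0],0,-1],
  [[0.122,1,0],0,-1],
  [[0.122,1,0],0,-1],
])

```text
clock: 20.68
position: [568.2, -238.4, 506.6]
ee_rot: [0.45, 0.893, -0.001, 0.0]
contact_force: [-0.0, 0.1, -0.1]
gripper_width: 85.5
```

Emit:
play_rows([
  [[-0.002,0.192,0],0,-1],
  [[-0.002,0.192,0],0,-1],
  [[-0.002,0.192,-0.12],0,-1],
  [[-0.002,0.192,-0.12],0,-1],
  [[-0.002,0.192,-0.12],0,-1],
])

```text
clock: 21.3
position: [567.8, -181.9, 471.7]
ee_rot: [0.45, 0.893, -0.001, 0.001]
contact_force: [0.3, 0.3, 0.4]
gripper_width: 85.4
```

Emit:
play_rows([
  [[0,0.003,-0.1],0,-1],
  [[0,0.003,-0.18],0,-1],
  [[0,0.003,-0.242],0,-1],
  [[0,0.003,-0.242],0,-1],
  [[0,0.003,-0.242],0,-0.5],
  [[0,0.003,-0.242],0,-0.4],
  [[0,0.003,-0.242],0,-0.38],
  [[0,0.003,-0.242],0,-0.38],
])

```text
clock: 22.3
position: [567.8, -181.1, 399.5]
ee_rot: [0.45, 0.893, -0.001, 0.001]
contact_force: [-0.6, -1.0, -0.3]
gripper_width: 58.8
```

```bash
python3 st.py
```

```text
[ 567.78379122 -181.06798573  399.48162873] yaw 126.47372229560779 [-0.5543322  -0.97289183 -0.28399652] [-0.15855874  0.11561829 -0.03508686] 58.780368469530465 [-0.03654295 -2.4699008 ]
```

Emit:
play_rows([
  [[0,0,0],0,-0.3],
  [[0,0,0],0,0],
  [[0,0,0],0,0],
  [[0,0,0],0,0],
  [[0,0,0],0.08,0],
  [[0,0,0],0.165,0],
  [[0,0,0],0.165,0],
  [[0,0,0],0.165,0],
])

```text
clock: 23.3
position: [567.5, -181.2, 400.0]
ee_rot: [0.411, 0.912, -0.002, 0.001]
contact_force: [-4.1, -3.0, 5.0]
gripper_width: 56.6
```

```bash
python3 st.py; python3 - <<'E'
from hh import *
N=arm.get_image('scene'); T=arm.get_image('top'); pickle.dump((N,T),open('im3.pkl','wb'))
b=cv2.resize(N['pixels'][250:295,280:330],None,fx=12,fy=12,interpolation=cv2.INTER_CUBIC)
cv2.imwrite('pics/c6.png',b[:,:,::-1])
E
```

```text
[ 567.50239861 -181.2452725   400.01077751] yaw 131.45131285432214 [-4.13387758 -3.03743855  4.95379827] [-0.39261889  1.12317036  0.11506616] 56.592716490389996 [-0.03674007 -2.38308937]
```

View pics/c6.png

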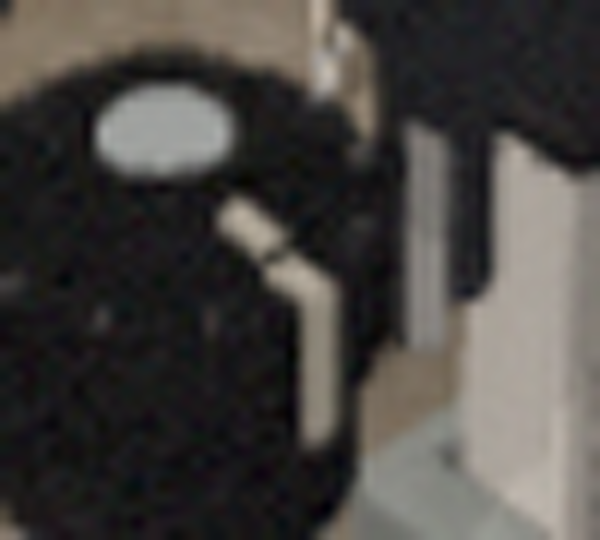

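Emit:
play_rows([
  [[0,0,0],0,-0.3],
  [[0,0,0],0,-0.6],
  [[0,0,0],0,-1],
  [[0,0,0],0,-1],
  [[0,0,0],0,-1],
  [[0,0,0.15],0,-1],
  [[0,0,0.35],0,-1],
  [[0,-0.2,0.35],0,-1],
  [[0,-0.4,0.35],0,-1],
  [[0,-0.6,0.35],0,-1],
  [[0,-0.8,0.35],0,-1],
  [[-0.03,-1,0.35],0,-1],
])

```text
clock: 24.9
position: [558.7, -483.0, 504.4]
ee_rot: [0.411, 0.912, -0.001, 0.001]
contact_force: [0.9, -0.5, 0.7]
gripper_width: 85.1
```

Emit:
play_rows([
  [[-0.05,-0.15,0],0,-1],
  [[-0.08,-0.25,0],0,-1],
  [[-0.08,-0.25,0],0,-1],
])

```text
clock: 25.28
position: [533.6, -560.6, 502.5]
ee_rot: [0.413, 0.911, -0.001, 0.0]
contact_force: [0.8, 0.5, -0.7]
gripper_width: 85.3
```

```bash
python3 st.py; python3 - <<'E'
from ang import *
N=arm.get_image('scene');T1=arm.get_image('top'); print(headdz(N)); pickle.dump((N,T1),open('im4.pkl','wb'))
marks(T1,'pics/m4.png')
cv2.imwrite('pics/f4.png',N['pixels'][180:440,180:480][:,:,::-1].repeat(2,0).repeat(2,1))
E
python3 an2.py im4.pkl; python3 ov.py im4.pkl 4
```

```text
[ 533.61846051 -560.62429143  502.54692612] yaw 131.27000179280836 [ 0.84705392  0.52072284 -0.69631519] [ 0.0150504   0.02148681 -0.00593184] 85.28548143809189 [-0.60174388 -1.81949201]
(np.float64(-53.900000000001484), (0.5, 28.375, 0.858284592628479))
line px [228.80191978 269.80870751] [211.26473129 292.45508295] chord 45.395792413717245 rot if R25 130.4378152104392 A [ 580.41437671 -203.98716425] B [ 544.44443735 -176.29345681]
idx px [211.75878993 287.5333154 ]
centre [ 568.48614509 -182.27352342] R 24.774279153678833 model C [ 567.37475639 -182.86721445]
c line ang 166.0318748086176 stand -x 168.5926474098252 [(257, np.float64(163.2), np.float64(17.0)), (259, np.float64(164.5), np.float64(16.9)), (261, np.float64(165.8), np.float64(16.8))]
C line ang 164.00324522714078 stand -x 168.5926474098252 [(257, np.float64(160.0), np.float64(16.1)), (259, np.float64(161.4), np.float64(16.0)), (261, np.float64(162.7), np.float64(15.9))]
ovT [-0.44 -0.96] [  3.5   3.9  11.1  11.1 785. ]
ovS [-0.39  1.53] [  4.    8.   11.5   7.6 553. ]
```

View pics/m4.png

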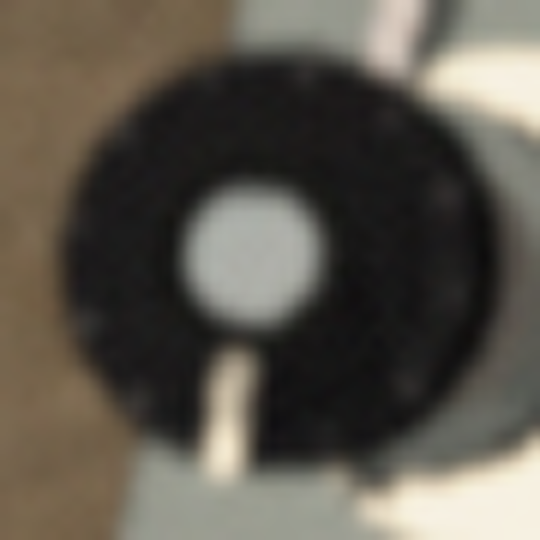

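View pics/f4.png

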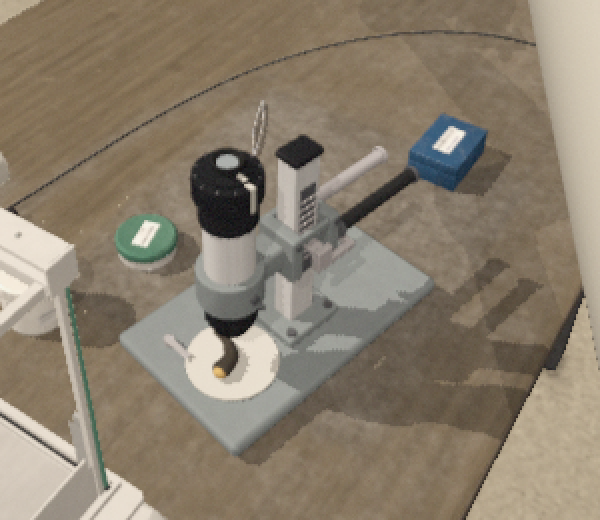

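View pics/ovS4.png

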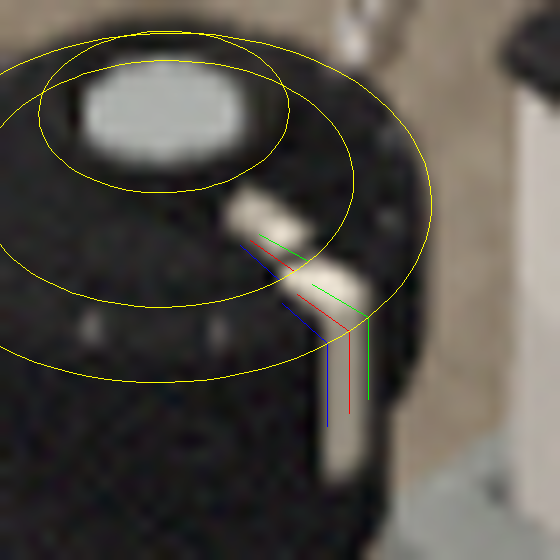

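```bash
python3 -c "
from bench import arm
print(arm.job_done())"
```

```text
the job is handed in; nothing more can be done
None
```

The head is locked in the third notch and the collar's white line is in line with the index mark. I handed the job in at about 25 s with the gripper open and well clear. The hand-in gave no verdict.

- **Head:** I squeezed the bars, lowered the head and eased the grip off so the pawl went back in before the fingers let go. Image tracking shows it came down 53.9 mm, six notches from where I fitted it at the start (notch 9), so it sits at about 18 mm. Later pictures showed no change. The starting notch was fitted from the two cameras to about 3 mm; I did not count teeth.
- **Collar:** I turned it about 133° clockwise. The pictures then showed it about 5° too far, because my first estimate of the tube's centre was 2 mm off, so I took hold again and turned it back 5°.
- **Line against index:** The last measurements put the line within about 1.5° of the mark. My script's last printout disagreed by up to about 5°, but it still used the first turn angle and the first centre estimate. I set it aside and worked out the final figure by hand with the corrected centre, and the overlay on the side picture agreed.
- **Surroundings:** The claw, tin and blue box showed no visible change in the last picture; the jar was mostly hidden behind the balance frame there. I did not measure any of them again. No contact force I read went over about 10 N.

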